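Draw the balm tray out of the warming cabinet

TASK

The tins in the bench warming cabinet are ready to cool: pull its bottom-hinged door right down until it lies level, then lift the front of the tray over its keeper sill and draw the tray out as far as its stop. Let the tray down level on its runners and leave it there with the door open, all three tins still standing on it, and do not disturb the things lying on the table.

Things in the scene. Friction and masses are not known exactly. Their poses are not given: they have to be found in the camera images.
- cabinet: White warming cabinet, fixed; 240 wide, 220 deep, 190 high. Origin: centre of its underside, on the table; +x runs from its front to its back, +y along its width, z up. Open front: plane x = -110 mm. Chamber floor 60 mm up. The roof (10 thick, flush with the front) overhangs the tray's pull: take that with the tool leaning out of the opening, 35 to 45 degrees, pointing down and into the cabinet.
- door (a joint): Drop door, angle in rad: 0 shut, grows as it is pulled down; it ends level (a quarter turn), resting on its stays. A stiff hinge holds it at any angle. It starts shut or ajar.
- door_hinge (a point): Hinge line of the door, mid width, on the door's inner face at its bottom edge, 60 mm above the table; fixed in place. Its axes turn with the door: at joint 0 they are the cabinet's.
- door_handle (a point): Grip point of the door's black strap pull: flat D strap 42 wide (along cabinet y), 12 high, 34 out from the outer face; point mid width, 22 out, 114 from the hinge line along the door and 13 below its upper edge. Door 236 wide, 127 high, 12 thick. Pinch the strap across its 42 mm. With the door level the pull hangs beneath it, so the last part is pushed down from the inner face.
- runner (a joint): Travel of the tray's carriage on its rails in m: 0 home, grows as it is drawn out of the front; it runs, with a drag of a few newtons, to a solid stop a little over 120 mm out, to be felt.
- tray (a joint): Pitch of the tray on its carriage, rad: 0 level, grows as its front is lifted (at most 0.13); pivots at its back, 178 mm behind the grip point; falls back by its weight (about 5 N at the pull). At home the apron below its front overlaps a fixed keeper sill by 7 mm, so the tray cannot be drawn until lifted: raise the pull 11 to 18 mm, draw it 20 mm, then let it down.
- tray_handle (a point): Grip point of the tray's black strap pull: same strap (42 wide along cabinet y, 12 high, 34 out from the tray's front; point mid width, 22 out). 100 mm above the table, 90 below the cabinet's top, 40 above the level door; at home 10 mm inside the plane of the open front. Tray front 198 wide, 50 high.
- tray_floor (a point): Centre of the aluminium tray's inner floor (156 x 194, rim 15 high), 73 mm above the table.
- tin_a: Open balm tin standing on the tray (in the front row): round bamboo sleeve 70 across, 31 high, origin at the centre of its underside, z up.
- tin_b: Open balm tin standing on the tray (in the back row): round bamboo sleeve 70 across, 31 high, origin at the centre of its underside, z up.
- tin_c: Open balm tin standing on the tray (in the back row): round bamboo sleeve 70 across, 31 high, origin at the centre of its underside, z up.
- timer: White round kitchen timer, 64 across, 38 high, on the table; leave alone. Origin: centre of its underside.
- lid: Bamboo lid, 70 across, 17 high, on the table; leave alone. Origin: centre of its underside.
- marker: Felt marker, 132 long, 16 thick, on the table; leave alone. Origin: centre of its underside.

How it is judged:
By the outcome, as a careful person would: the job done as asked, in the order asked, and still so for the second after the job is handed in, with the robot touching nothing.
It also fails if it takes over 50 s, if anything falls off the work surface, if the arm or the gripper's body presses on something with over 40 N, if the wrist force passes 120 N, or if a joint passes its speed limit or range.

ROBOT

A 7-joint arm with a two-finger parallel gripper is mounted at the origin on a cart in front of the work surface, level with it; the furniture and walls round the work are solid. World frame = base frame: x ahead of the robot, y to its left, z up, the work surface at z = 0. Lengths are in mm, angles in rad, forces in N, time in s.
With the tool pointing down it reaches from about 400 to 875 mm from the base axis. Payload 4.4 kg.
Tool frame: the origin (TCP) lies on the centre line of the jaws, within the pads' length; the fingertips stand 14 mm ahead of it and the grasp point (between the pads) lies 5 mm behind it (tips_ahead is the distance from the TCP to the fingertips, in mm); z points along the fingers, y is the line along which they close (so a half turn about z gives the same grasp; the last joint's range is limited). The gripper opens to 85 mm and grips with 20 to 120 N. Pads are 22 mm wide; open, the fingers measure 114 mm over their backs; the gripper's body (76 mm by 85 mm) begins 54 mm behind the grasp point. The pads swing forward as they close: fully open they stand 13 mm farther back than shut.
Start: joints at [1.047, 0.628, 0.038, 1.517, -0.027, 0.996, -0.02], TCP at [287.312, -583.069, 245.313] pointing down, gripper open.
Joint ranges: [-3.06, 3.06], [-0.37, 2.12], [-1.25, 1.32], [0.18, 2.47], [-1.1, 4.24], [0.23, 1.98], [-2.94, 2.94]. Speed limits (rad/s): [2.57, 2.57, 3.14, 3.14, 3.14, 3.14, 3.14].

INTERFACE

Orientations are given as [roll, pitch, yaw] about the fixed x, y, z axes, in that order (R = Rz(yaw) Ry(pitch) Rx(roll)).
In Python, from cell import * gives the robot as it stands.
- The arm moves only by the tool move_arm, never from a script. Its argument "rows" is text: rows parted by semicolons, each of 7 numbers parted by spaces: the shift along the tool's x, y, z scaled (see below), then the turn, a rotation vector about the tool's x, y, z scaled (see below), then the closure, from -1 (fully open) to 1 (shut). A call has 1 to 12 rows; each row is the pose to reach, as a shift and turn from the pose commanded when the call began, along the tool's axes at that moment; what a row does not reach only later rows make up. The controller multiplies each number of a shift by 0.3 m and each number of a turn by pi/2 rad. A row lasts 1/12 s, in which the tool goes at most 41.7 mm and 7.16 degrees, less where a joint would pass 70% of its speed; a pose out of reach is approached as far as the arm can. A call with a number of a shift or a turn outside -1 to 1 is refused whole. A call with a gripper value outside its range is refused whole. The fingers move at their own pace and stop on an object; the grip force is fixed at half the most. Time passes only in rows, so rows that repeat a pose let the fingers close. It gives the time, the measured TCP pose, the force, the opening and the grip force at its end, in the units of the state.
- read_state(): the state, without advancing time (a new reading comes with each control period).
- get_image(name): name is "scene" or "side" or "wrist"; returns a dict with "img" (420x560x3 uint8, red, green, blue), "vfov" (degrees; the focal length in pixels is half the picture's height over the tangent of half this angle, whatever the lens; pixels are square), "cx", "cy" (the principal point, pixels), "k1" (the pictures are not rectified: a ray, as slopes to the right and down, at radius r is drawn at 1 + k1 r^2 times it, then the intrinsics apply), "extrinsics" (4x4, takes a point from camera to world coordinates); the wrist camera has in their place "T_tool_cam" (4x4, takes a point from camera to tool coordinates, whose origin is the TCP and whose axes are the flange's). Camera axes: x right, y up, looking along -z (the intrinsics and any distortion apply to the point x, -y, -z); pixel columns grow to the right and rows downward; lengths in mm; the calibration is good to about 2 mm. A picture is of the moment at which its call begins: read the wrist's pose just before it. There is no depth.
- finish_job(): hands the job in; it is judged then, once.
The state is a dict: "clock": time; "qpos": joint angles; "qd": joint speeds; "tau": joint torques, N m; "eef_pos": TCP position; "tool_rot": TCP orientation; "force": force on the tool from outside, world axes, zero at the start; "torque": the same for the moment, N m; "width": finger opening in mm; "gripper_force": force on a finger pad.
Only numpy, scipy, OpenCV 4.12 (cv2) and the standard library are available. Lean on these libraries where they do the work, as an engineer would, in place of code of your own. Each camera call takes 0.05 s, during which the arm holds its last target. There are 200 camera calls.

## Working session

There is one attempt and no reset: what is moved stays moved. The work goes in short steps, Python scripts to look and compute and a tool call to move; the robot and the scene stay as the last step left them, time stands still between calls to the robot, and variables do not carry over. Pictures are saved under pics/ and viewed, at most 10 in all, crops included, and the job is handed in when it is done.

Besides the shell and the picture viewer there is one more tool, called after "Emit:" as name(argument=value, ...) on one line, values as JSON. move_arm: Moves the arm, as the interface text tells. Its arguments: {"type":"object","properties":{"rows":{"type":"string"}},"required":["rows"]}

```bash
mkdir -p pics; ls; python3 - <<'E'
from cell import *
import cv2,numpy as np
s=read_state();print(s)
for n in("scene","side"):
    d=get_image(n);cv2.imwrite(f"pics/{n}0.png",d["img"][:,:,::-1]);print(n,{k:v for k,v in d.items() if k!="img"})
    import pickle;pickle.dump(d,open(f"{n}0.pkl","wb"))
E
```

```text
pics
{'clock': 0.0, 'qpos': array([ 1.0472298 ,  0.6293451 ,  0.03841774,  1.51838862, -0.02700643,
        0.99630909, -0.0199922 ]), 'qd': array([ 0.00014635, -0.00111122, -0.00036208,  0.00185928,  0.00062793,
       -0.00130763, -0.00016659]), 'tau': array([ 1.52028692e-04, -5.63409519e+01,  1.22635368e+00, -1.93454719e+01,
        1.10242702e-02,  1.04923625e-02, -2.97564299e-06]), 'eef_pos': array([ 287.03331765, -582.50688619,  244.38270331]), 'tool_rot': array([-3.13965964e+00,  6.38631209e-06,  4.57789954e-01]), 'force': array([-0.57793999,  0.50745832,  1.40038601]), 'torque': array([ 0.01370498, -0.00836557, -0.02624429]), 'gripper_force': 0.0, 'width': 84.99029094673868}
scene {'vfov': 43.04686266072353, 'cx': 281.9370177642874, 'cy': 204.68899046034872, 'k1': -0.03510506509678622, 'extrinsics': array([[-9.30665903e-01, -3.17291703e-01,  1.82172862e-01,
         7.49134593e+02],
       [ 3.65638018e-01, -8.24319016e-01,  4.32211753e-01,
         5.75032446e+02],
       [ 1.30313507e-02,  4.68854066e-01,  8.83179511e-01,
         1.35319189e+03],
       [ 0.00000000e+00,  0.00000000e+00,  0.00000000e+00,
         1.00000000e+00]])}
side {'vfov': 47.819472310130145, 'cx': 281.76891926368097, 'cy': 209.7815011534131, 'k1': 0.040998442677783256, 'extrinsics': array([[-8.25205112e-01,  4.97414030e-01, -2.67611297e-01,
         2.25969109e+02],
       [-5.64788994e-01, -7.32577141e-01,  3.79926473e-01,
         3.91117071e+02],
       [-7.06516069e-03,  4.64661183e-01,  8.85460371e-01,
         1.10419991e+03],
       [ 0.00000000e+00,  0.00000000e+00,  0.00000000e+00,
         1.00000000e+00]])}
```

View pics/scene0.png

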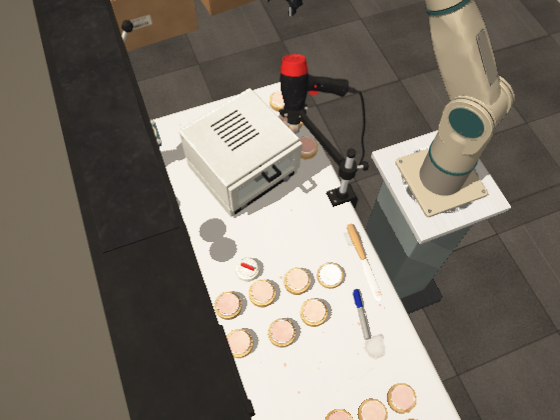

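View pics/side0.png

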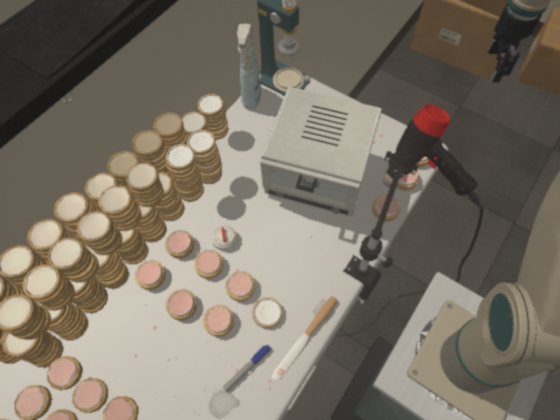

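The scene view shows the cabinet at about (240,150), its pull near (270,172), and a hairdryer on a stand at about (340,190). The side view shows the cabinet at about (320,150), its pull near (307,183), and the stand at about (365,265). I'll zoom in on both.

```bash
python3 - <<'E'
import cv2,numpy as np
a=cv2.imread("pics/scene0.png")[75:225,165:365];b=cv2.imread("pics/side0.png")[75:225,235:435]
cv2.imwrite("pics/z0.png",np.vstack([cv2.resize(x,(800,600),interpolation=cv2.INTER_CUBIC)[::1] for x in(a,b)])[:, :])
c=np.hstack([cv2.resize(x[:, :140] if 0 else x,None,fx=4,fy=4,interpolation=cv2.INTER_CUBIC) for x in (a,b)])
cv2.imwrite("pics/za.png",c[:,:800]);cv2.imwrite("pics/zb.png",c[:,800:])
E
```

```text
(no output)
```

View pics/za.png

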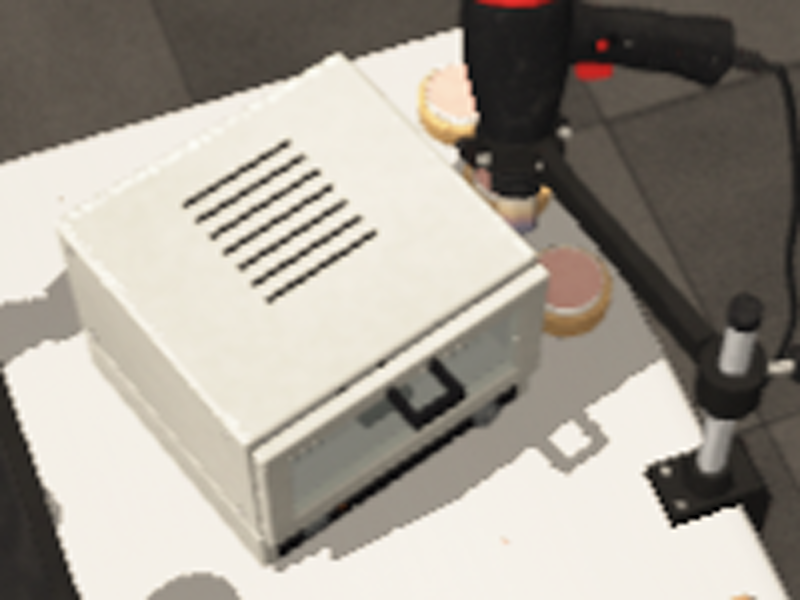

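View pics/zb.png

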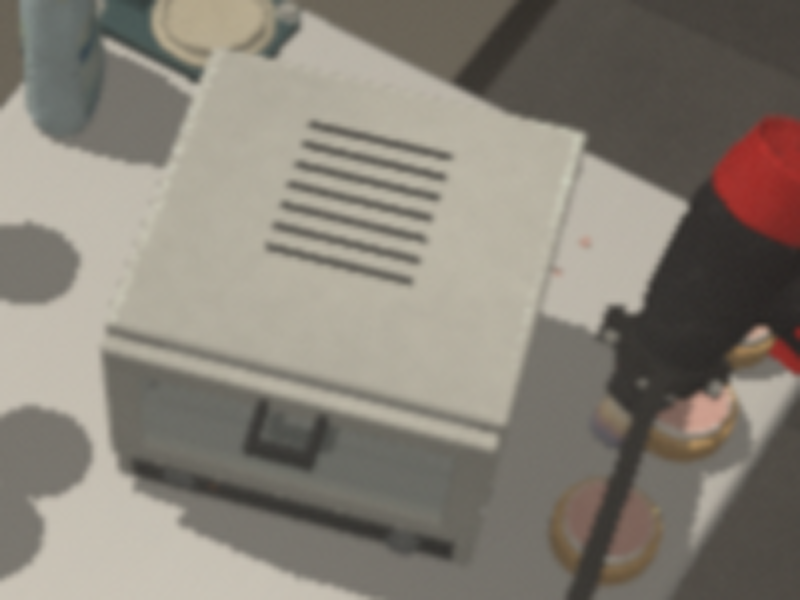

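The zoomed crops give the roof corners, in crop pixels at 4x:
- **Scene:** (250,440), (545,262), (65,225), (340,58), with the strap's outer end at about (438,408).
- **Side:** (108,328), (500,425), (210,55), (583,135), with the strap's outer end at about (280,455).

Next I'll fit the cabinet pose and the door angle.

```bash
cat > h.py <<'E'
import numpy as np,pickle,cv2
from scipy.optimize import least_squares
from scipy.spatial.transform import Rotation as Rn
def proj(d,P,T=None):
    T=d["extrinsics"] if T is None else T
    p=(np.atleast_2d(P)-T[:3,3])@T[:3,:3]; s=np.c_[p[:,0]/-p[:,2],-p[:,1]/-p[:,2]]
    s=s*(1+d["k1"]*(s**2).sum(1))[:,None]; f=d["img"].shape[0]/2/np.tan(np.radians(d["vfov"]/2))
    return s*f+[d["cx"],d["cy"]]
def c2w(q,P): # q=x,y,yaw
    return np.atleast_2d(P)@Rn.from_euler('z',q[2]).as_matrix().T+[q[0],q[1],0]
def door(th,s,n,y): # s along door, n out of inner face
    s,n,y=np.broadcast_arrays(s,n,y); c,k=np.cos(th),np.sin(th)
    return np.stack([-110-n*c-s*k,y,60+s*c-n*k],-1).astype(float)
E
python3 - <<'E'
from h import *
S=pickle.load(open("scene0.pkl","rb"));D=pickle.load(open("side0.pkl","rb"))
co=np.array([[-110,120,190],[-110,-120,190],[110,120,190],[110,-120,190.]])
u1=np.array([[250,440],[545,262],[65,225],[340,58]])/4+[165,75]
u2=np.array([[108,328],[500,425],[210,55],[583,135]])/4+[235,75]
for w in((1,1),(1,0),(0,1)):
    f=lambda q:np.r_[w[0]*(proj(S,c2w(q,co))-u1).ravel(),w[1]*(proj(D,c2w(q,co))-u2).ravel()]
    r=min((least_squares(f,[600,300,a]) for a in np.arange(0,6.28,.8)),key=lambda r:r.cost)
    print(w,r.x,np.abs(r.fun).max(),f(r.x).round(1))
    if w==(1,1):q=r.x
np.save("q.npy",q)
dp=lambda th:c2w(q,door(th,np.array([120,120,127,127]),np.array([34,34,12,12]),np.array([21,-21,118,-118])))
h1=np.array([[408,420],[462,385],[262,457],[548,275]])/4+[165,75]
h2=np.array([[250,443],[312,458],[108,345],[500,437]])/4+[235,75]
for th in np.arange(-.0,.5,.05):print(round(th,2),(proj(S,dp(th))-h1).round(1).ravel(),(proj(D,dp(th))-h2).round(1).ravel())
# stand
print("handle",c2w(q,door(0,114,22,0)),"stand base", )
def ray(d,u,z):
    return least_squares(lambda p:(proj(d,[p[0],p[1],z])-u).ravel(),[500,100]).x
print(ray(S,[342,196],0),ray(D,[361,275],0))
g=lambda p:np.r_[proj(S,p)[0]-[350.5,153],proj(D,p)[0]-[373,241]]
print("post top",least_squares(g,[400,100,100.]).x)
for a,b,n in(((293,118),(400,160),'nozzle'),((294,58),(433,108),'red'),((300,115),(394,170),'clamp'),((344,90),(470,190),'dryer handle end'),((345,163),(371,250),'elbow')):
    r=least_squares(lambda p:np.r_[proj(S,p)[0]-a,proj(D,p)[0]-b],[500,100,100.]);print(n,r.x.round(),r.fun.round(1))
E
```

```text
(1, 1) [ 538.48876234 -227.81572396    5.01300895] 3.2311049557823424 [-0.4  3.2 -0.5 -1.  -2.6  0.7  0.6 -0.9 -1.4  0.1  2.3  1.8  0.6 -1.6
  1.6  0.1]
(1, 0) [ 536.01505503 -229.04084055    5.00568835] 2.4615466426971295 [-0.   2.5  0.1 -1.3 -1.7 -0.3  1.7 -1.5 -0.  -0.   0.   0.   0.  -0.
  0.   0. ]
(0, 1) [ 540.42092892 -227.43872592    5.0190899 ] 1.9947235451984398 [-0.   0.  -0.  -0.  -0.   0.  -0.  -0.  -2.   0.2  1.8  1.3 -0.4 -1.7
  0.6 -0.5]
-0.0 [-0.4 -1.6 -1.1 -1.5  0.2  2.4  1.  -0.3] [-0.  -3.6  2.3 -2.8 -2.1  1.   0.   3.7]
0.05 [1.1 0.4 0.4 0.5 1.7 4.3 2.5 1.5] [-0.8 -1.1  1.6 -0.2 -3.   3.3 -0.7  6.2]
0.1 [2.5 2.3 1.8 2.4 3.2 6.2 4.  3.2] [-1.5  1.5  0.8  2.5 -3.8  5.8 -1.4  8.8]
0.15 [3.9 4.4 3.2 4.4 4.7 8.2 5.5 5.1] [-2.3  4.2  0.1  5.1 -4.7  8.3 -2.1 11.4]
0.2 [ 5.2  6.4  4.5  6.4  6.2 10.2  7.   7. ] [-3.   6.8 -0.6  7.8 -5.5 10.9 -2.8 14.1]
0.25 [ 6.5  8.4  5.8  8.4  7.7 12.3  8.4  8.9] [-3.7  9.5 -1.3 10.5 -6.3 13.5 -3.5 16.8]
0.3 [ 7.8 10.5  7.1 10.5  9.2 14.3  9.8 10.9] [-4.4 12.1 -2.  13.1 -7.  16.2 -4.3 19.6]
0.35 [ 9.1 12.5  8.3 12.5 10.6 16.4 11.2 12.9] [-5.1 14.8 -2.7 15.8 -7.8 18.8 -5.  22.3]
0.4 [10.3 14.5  9.5 14.5 12.1 18.6 12.5 14.9] [-5.7 17.4 -3.4 18.4 -8.5 21.5 -5.8 25.1]
0.45 [11.4 16.6 10.6 16.6 13.5 20.7 13.8 17. ] [-6.3 20.  -4.  21.  -9.2 24.2 -6.5 27.9]
handle [[ 499.4019215  -101.73551587  174.        ]] stand base
[296.47987677 -51.06096859] [297.40047641 -42.83355719]
post top [300.21216691 -39.85411942 223.91168871]
nozzle [ 359. -299.  118.] [-1.6 -4.8 -1.9  3.8]
red [ 341. -341.  296.] [-0.1 -0.5 -0.2  0.4]
clamp [ 353. -250.  161.] [ 0.3  1.   0.4 -0.8]
dryer handle end [ 184. -320.  126.] [-0.2 -0.8 -0.3  0.6]
elbow [299. -54. 154.] [ 2.1  4.5  1.7 -3.7]
```

Emit:
move_arm(rows="0 0 -0.13 0 0 0 -1;0 0 -0.26 0 0 0 -1;0.1 -0.1 -0.4 0 0 -0.1 -1;0.2 -0.2 -0.467 0 0 -0.2 -1;0.34 -0.27 -0.467 0 0 -0.3 -1;0.45 -0.33 -0.467 0 0 -0.35 -1;0.58 -0.4 -0.467 0 0 -0.4 -1;0.713 -0.466 -0.467 0 0 -0.446 -1;0.713 -0.466 -0.467 0 0 -0.446 -1;0.713 -0.466 -0.467 0 0 -0.446 -1")

```text
clock: 0.93
eef_pos: [422.1, -356.2, 385.6]
tool_rot: [3.14, -0.005, 1.169]
force: [0.1, 0.4, 0.4]
width: 85.8
gripper_force: 0.0
```

```bash
cat >> h.py <<'E'
def Rt(lean,yaw): # tool axes: x out of cabinet, y cabinet y, z down, leaned by 'lean' (pointing down and into cabinet)
    R0=np.array([[-1,0,0],[0,1,0],[0,0,-1.]]).T
    return Rn.from_euler('z',yaw).as_matrix()@R0@Rn.from_euler('y',-lean).as_matrix()
def rel(s,p,R):
    R0=Rn.from_euler('xyz',s["tool_rot"]).as_matrix()
    d=R0.T@(np.array(p)-s["eef_pos"]); v=Rn.from_matrix(R0.T@R).as_rotvec()
    return np.r_[d/300,v/(np.pi/2)].round(3)
E
python3 - <<'E'
from h import *
from cell import *
s=read_state();q=np.load("q.npy");print(s["clock"],s["eef_pos"],s["qpos"],s["tool_rot"])
print(rel(s,[490,-60,360],Rt(0,q[2])))
E
```

```text
0.9333 [ 422.0868768  -356.21358389  385.5675415 ] [ 0.7816231   0.3620928  -0.18578995  1.58058766  0.06469624  1.20525679
  0.18310728] [ 3.14048869 -0.00494385  1.16942564]
[ 0.997 -0.177  0.09   0.002 -0.003 -0.447]
```

Emit:
move_arm(rows="0.12 -0.02 0.01 0 0 -0.07 -1;0.25 -0.04 0.02 0 0 -0.14 -1;0.37 -0.06 0.03 0 0 -0.2 -1;0.5 -0.09 0.045 0 0 -0.27 -1;0.62 -0.11 0.06 0 0 -0.33 -1;0.75 -0.13 0.07 0 0 -0.39 -1;0.87 -0.16 0.08 0 0 -0.447 -1;0.997 -0.177 0.09 0 0 -0.447 -1;0.997 -0.177 0.09 0 0 -0.447 -1;0.997 -0.177 0.09 0 0 -0.447 -1")

```text
clock: 1.77
eef_pos: [488.8, -65.8, 358.1]
tool_rot: [-3.141, -0.001, 1.865]
force: [-1.2, -0.8, 0.2]
width: 85.0
gripper_force: 0.0
```

```bash
python3 - <<'E'
from h import *
from cell import *
s=read_state();q=np.load("q.npy");print(s["clock"],s["eef_pos"],s["qpos"],s["tool_rot"])
d=get_image("wrist");print(d["T_tool_cam"].round(2))
pickle.dump((s,d),open("w1.pkl","wb"));im=d["img"][:,:,::-1].copy()
cv2.imwrite("pics/w1.png",im)
E
```

```text
1.7667 [488.7908081  -65.83214822 358.12571267] [ 0.4116081   0.30506588 -0.44583563  1.76919362  0.14517641  1.10041125
  0.2119552 ] [-3.14122697e+00 -6.93679086e-04  1.86509963e+00]
[[  -0.      0.96    0.29   74.76]
 [   1.      0.     -0.     -0.37]
 [  -0.      0.29   -0.96 -128.05]
 [   0.      0.      0.      1.  ]]
```

View pics/w1.png

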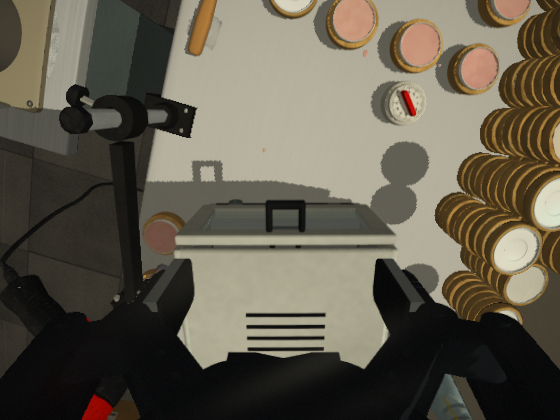

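The wrist view shows the strap's outer end at rows 200–231, columns 266–305. The door's upper edge is at rows 236–248 and the timer is at (407,103), well clear. I'll read exact edges from a column profile and refit.

```bash
python3 - <<'E'
from h import *
s,d=pickle.load(open("w1.pkl","rb"))
g=cv2.cvtColor(d["img"],cv2.COLOR_RGB2GRAY)
print(g[195:260,230].tolist());print(g[195:260,285].tolist());print(g[195:260,330].tolist())
print(g[243,165:190].tolist(),g[243,385:405].tolist());print(g[256,165:190].tolist(),g[256,380:405].tolist());print(g[215,255:315].tolist())
E
```

```text
[95, 95, 96, 96, 93, 66, 44, 40, 43, 58, 69, 73, 76, 87, 94, 94, 90, 87, 87, 86, 83, 84, 84, 82, 78, 78, 79, 79, 79, 79, 79, 80, 80, 80, 77, 74, 73, 75, 76, 83, 115, 143, 161, 170, 172, 171, 172, 171, 172, 160, 100, 75, 71, 79, 96, 121, 139, 148, 159, 164, 165, 166, 166, 166, 165]
[97, 97, 97, 97, 81, 40, 15, 15, 17, 19, 18, 19, 17, 16, 49, 84, 88, 88, 86, 84, 83, 85, 84, 78, 78, 78, 77, 78, 79, 78, 74, 54, 46, 47, 59, 70, 72, 73, 71, 81, 116, 143, 162, 173, 173, 172, 171, 173, 170, 147, 97, 74, 67, 76, 95, 122, 138, 149, 158, 163, 164, 163, 164, 164, 164]
[169, 160, 116, 96, 96, 97, 95, 81, 51, 57, 68, 68, 74, 82, 89, 88, 87, 85, 84, 81, 81, 82, 83, 78, 78, 78, 77, 78, 79, 78, 78, 79, 77, 76, 73, 71, 70, 72, 71, 85, 120, 145, 163, 170, 171, 169, 168, 168, 163, 134, 85, 70, 67, 77, 101, 125, 140, 152, 161, 163, 165, 165, 165, 166, 165]
[85, 86, 88, 89, 89, 88, 89, 90, 89, 90, 111, 151, 170, 169, 170, 169, 169, 170, 170, 169, 170, 169, 170, 170, 169] [153, 153, 154, 153, 153, 153, 152, 151, 154, 158, 166, 172, 174, 174, 174, 174, 174, 174, 174, 174]
[93, 92, 94, 94, 94, 92, 93, 93, 98, 131, 160, 170, 178, 177, 173, 163, 163, 163, 163, 165, 165, 166, 165, 166, 166] [166, 166, 165, 166, 166, 168, 168, 168, 167, 167, 166, 168, 174, 172, 173, 181, 182, 172, 171, 174, 174, 174, 173, 175, 175]
[85, 83, 83, 84, 84, 86, 85, 84, 84, 81, 60, 19, 16, 20, 21, 20, 23, 50, 79, 83, 83, 82, 83, 83, 83, 82, 83, 83, 82, 82, 83, 83, 83, 83, 82, 82, 83, 81, 83, 83, 82, 83, 78, 52, 12, 12, 16, 17, 18, 19, 50, 78, 81, 81, 82, 82, 80, 81, 82, 81]
```

```bash
cat > fit1.py <<'E'
from h import *
s,d=pickle.load(open("w1.pkl","rb"))
T=np.eye(4);T[:3,:3]=Rn.from_euler('xyz',s["tool_rot"]).as_matrix();T[:3,3]=s["eef_pos"];T=T@d["T_tool_cam"]
S=pickle.load(open("scene0.pkl","rb"));D=pickle.load(open("side0.pkl","rb"))
co=np.array([[-110,120,190],[-110,-120,190],[110,120,190],[110,-120,190.]])
u1=np.array([[250,440],[545,262],[65,225],[340,58]])/4+[165,75]
u2=np.array([[108,328],[500,425],[210,55],[583,135]])/4+[235,75]
def f(v,full=0):
    q,th=v[:3],v[3]
    st=proj(d,c2w(q,door(th,120,34,np.array([-21,21]))),T)-[[265.7,200.3],[305.3,200.3]]
    st[:,0]*=1
    dt=(proj(d,c2w(q,door(th,127,12,np.array([-60,0,50]))),T)-[0,235.7])[:,1]
    rf=(proj(d,c2w(q,np.array([[-110,-60,190],[-110,0,190.],[-110,50,190]])),T)-[0,249.5])[:,1]
    le=(proj(d,c2w(q,[[-110,-120,190]]),T)-[174.3,0])[:,0]
    return np.r_[2*st.ravel(),2*dt,2*rf,1*le,.4*(proj(S,c2w(q,co))-u1).ravel(),.4*(proj(D,c2w(q,co))-u2).ravel()]
r=least_squares(f,[538,-228,5.01,.05]);print(r.x,r.fun.round(1))
np.save("qf.npy",r.x)
E
python3 fit1.py
```

```text
[ 5.42278506e+02 -2.31638110e+02  5.01213336e+00  5.99439025e-02] [ -0.3  16.    1.2  15.6  -9.9 -10.5 -11.1   0.2  -0.2  -0.9  -2.4  -0.9
   1.   -1.   -0.7  -1.7  -0.   -0.4  -0.6  -0.7  -0.7   0.6  -0.1   0.1
  -1.3   0.4  -0.6]
```

```bash
sed -i 's/door(th,120,34,np/door(th,108,34,np/; s/dt=(proj(d,c2w(q,door(th,127,12/dt=(proj(d,c2w(q,door(th,127,0/; s/\[0,235.7\]/[0,244.4]/; s/\[0,249.5\]/[0,248.7]/' fit1.py; cat >> fit1.py <<'E'
q,th=r.x[:3],r.x[3]
print("grip",c2w(q,door(th,114,22,0)))
print("strap top outer",proj(d,c2w(q,door(th,120,34,0)),T),"strap root",proj(d,c2w(q,door(th,120,12,0)),T),"door top outer",proj(d,c2w(q,door(th,127,12,np.array([-118,118]))),T), "bottom",proj(d,c2w(q,door(th,0,12,np.array([-118,118]))),T))
E
python3 fit1.py
```

```text
[ 5.41865586e+02 -2.30611156e+02  5.01076218e+00  5.19682144e-02] [ 1.1 10.2 -0.1  9.9 -5.8 -6.1 -6.6 -0.3 -0.6 -1.1 -2.5 -0.8  1.1 -0.8
 -0.5 -1.6  0.1 -0.3 -0.5 -0.8 -0.6  0.6  0.1  0.1 -1.2  0.4 -0.5]
grip [[501.33006914 -98.81177085 172.70330884]]
strap top outer [[285.83966575 208.14311269]] strap root [[285.89090859 228.30642432]] door top outer [[172.86645231 230.69447518]
 [398.99633778 229.70965024]] bottom [[203.05799462 202.26140115]
 [367.3528251  201.54153185]]
```

```bash
sed -i 's/door(th,108,34,np/door(th,108,46,np/; s/door(th,114,22/door(th,114,34/;s/door(th,120,34/door(th,120,46/' fit1.py
python3 fit1.py;  sed 's/door(th,108,46,np/door(th,120,46,np/' fit1.py>fit2.py; python3 fit2.py; python3 fit1.py >/dev/null
```

```text
[ 5.41606069e+02 -2.31139199e+02  5.00802208e+00  1.77307579e-02] [ 0.7 -3.5  0.4 -3.6  2.4  2.4  2.1  0.2  0.2 -0.1 -2.6 -0.9  1.  -0.8
 -0.5 -1.6 -0.1 -0.2 -0.6 -0.7 -0.7  0.6  0.1  0.2 -1.2  0.5 -0.5]
grip [[499.06499993 -91.45781981 173.37926664]]
strap top outer [[285.86228228 201.50499361]] strap root [[285.84388785 232.48403826]] door top outer [[173.09931958 234.8430654 ]
 [398.60466519 234.43562117]] bottom [[202.94558715 202.40375381]
 [367.34073633 202.11546651]]
[ 5.41640672e+02 -2.31058841e+02  5.00899606e+00  2.72763969e-02] [-0.7  0.   1.8 -0.2  0.3  0.1 -0.2  0.2  0.1 -0.3 -2.7 -0.9  1.  -0.8
 -0.6 -1.6 -0.  -0.2 -0.6 -0.7 -0.7  0.6  0.1  0.2 -1.2  0.5 -0.5]
grip [[498.64773619 -90.38552823 173.03031202]]
strap top outer [[285.76345092 200.25625682]] strap root [[285.78175592 231.37148485]] door top outer [[172.96252335 233.76102794]
 [398.64167484 233.15013837]] bottom [[202.9249185  202.41507174]
 [367.2867197  201.97331009]]
```

```bash
cat >> h.py <<'E'
def dtcp(q,th,lean,s=109,n=34):  # TCP with grip on the strap; back 5 along tool z handled: grip pt + 5*z
    R=Rt(lean,q[2]); return c2w(q,door(th,114,n,0))[0]+5*R[:,2],R
E
python3 - <<'E'
from h import *
from cell import *
s=read_state();v=np.load("qf.npy");q=v[:3];q[2]=5.0085;np.save("q.npy",q)
p,R=dtcp(q,.022,0);print(p);print(rel(s,p+[0,0,60],R),rel(s,p,R))
E
```

```text
[498.85709977 -91.01550491 168.22447345]
[-0.083  0.012  0.433 -0.001  0.    -0.004] [-0.083  0.012  0.633 -0.001  0.    -0.004]
```

Emit:
move_arm(rows="-0.04 0.006 0.13 0 0 0 -1;-0.083 0.012 0.26 0 0 -0.004 -1;-0.083 0.012 0.4 0 0 -0.004 -1;-0.083 0.012 0.5 0 0 -0.004 -1;-0.083 0.012 0.58 0 0 -0.004 -1;-0.083 0.012 0.633 0 0 -0.004 -1;-0.083 0.012 0.633 0 0 -0.004 -1;-0.083 0.012 0.633 0 0 -0.004 1;-0.083 0.012 0.633 0 0 -0.004 1;-0.083 0.012 0.633 0 0 -0.004 1;-0.083 0.012 0.633 0 0 -0.004 1;-0.083 0.012 0.633 0 0 -0.004 1")

```text
clock: 2.82
eef_pos: [498.9, -91.2, 170.0]
tool_rot: [-3.141, 0.001, 1.866]
force: [-3.5, 0.1, 5.8]
width: 41.1
gripper_force: 60.5
```

```bash
cat > arc.py <<'E'
from h import *
from cell import *
import sys
s=read_state();q=np.load("q.npy")
print(s["clock"],s["eef_pos"].round(1),s["tool_rot"].round(3),s["qpos"].round(2),s["force"].round(1),s["width"].round(1),s["gripper_force"])
for a in sys.argv[1:]:
    th,l=map(float,a.split(","));p,R=dtcp(q,th,l);print(a,p.round(1),rel(s,p,R))
E
python3 arc.py .02,0 .1,0.05 .2,.15 .3,.25 .4,.35 .5,.45 .6,.55 .7,.65
```

```text
Traceback (most recent call last):
  File "arc.py", line 5, in <module>
    print(s["clock"],s["eef_pos"].round(1),s["tool_rot"].round(3),s["qpos"].round(2),s["force"].round(1),s["width"].round(1),s["gripper_force"])
                                                                                                         ^^^^^^^^^^^^^^^^
AttributeError: 'float' object has no attribute 'round'
```

Gripped at 41 mm, as expected.

```bash
sed -i 's/s\["width"\].round(1)/round(s["width"],1)/' arc.py
python3 arc.py .02,0 .1,0.05 .2,.15 .3,.25 .4,.35 .5,.45 .6,.55 .7,.65 .8,.75 .9,.85 1,.9 1.1,.95
```

```text
2.8167 [498.9 -91.2 170. ] [-3.141e+00  1.000e-03  1.866e+00] [ 0.37  0.55 -0.35  1.98  0.31  0.66  0.11] [-3.5  0.1  5.8] 41.1 60.54690420627594
.02,0 [498.9 -91.2 168.3] [ 0.     0.     0.006 -0.     0.001 -0.   ]
.1,0.05 [496.4 -82.9 165. ] [ 0.029  0.     0.017 -0.    -0.031 -0.   ]
.2,.15 [493.4 -73.1 160. ] [ 0.063  0.     0.033 -0.    -0.095 -0.   ]
.3,.25 [490.6 -63.8 154. ] [ 0.096  0.     0.053 -0.    -0.158 -0.   ]
.4,.35 [487.9 -55.2 147.1] [ 0.126  0.     0.076 -0.    -0.222 -0.   ]
.5,.45 [485.5 -47.2 139.2] [ 0.154  0.     0.102 -0.    -0.286 -0.   ]
.6,.55 [483.3 -40.  130.6] [ 0.179  0.     0.131 -0.    -0.349 -0.   ]
.7,.65 [481.4 -33.7 121.3] [ 0.201  0.     0.162 -0.    -0.413 -0.   ]
.8,.75 [479.7 -28.3 111.4] [ 0.22   0.     0.195 -0.    -0.477 -0.   ]
.9,.85 [478.4 -23.9 100.9] [ 0.235  0.     0.23  -0.    -0.54  -0.   ]
1,.9 [477.3 -20.3  89.9] [ 0.247  0.     0.267 -0.    -0.572 -0.   ]
1.1,.95 [476.5 -17.9  78.5] [ 0.256  0.     0.305 -0.    -0.604 -0.   ]
```

Emit:
move_arm(rows="0.014 0 0.005 0 -0.015 0 1;0.029 0 0.011 0 -0.031 0 1;0.046 0 0.019 0 -0.063 0 1;0.063 0 0.027 0 -0.095 0 1;0.08 0 0.037 0 -0.127 0 1;0.096 0 0.047 0 -0.158 0 1;0.111 0 0.058 0 -0.19 0 1;0.126 0 0.07 0 -0.222 0 1;0.14 0 0.083 0 -0.254 0 1;0.154 0 0.096 0 -0.286 0 1;0.154 0 0.096 0 -0.286 0 1")

```text
clock: 3.73
eef_pos: [484.9, -45.7, 139.8]
tool_rot: [-3.138, 0.454, 1.872]
force: [-2.1, -1.1, -1.9]
width: 40.9
gripper_force: 74.3
```

```bash
python3 arc.py .5,.45 .6,.52 .7,.6 .8,.65 .9,.7 1,.75 1.05,.75
```

```text
3.7333 [484.9 -45.7 139.8] [-3.138  0.454  1.872] [-0.4   0.61  0.19  2.18  0.82  0.48 -0.71] [-2.1 -1.1 -1.9] 40.9 74.2626428604126
.5,.45 [485.5 -47.2 139.2] [-0.004  0.     0.004 -0.001  0.003  0.003]
.6,.52 [483.3 -39.9 130.6] [ 0.032  0.001  0.019 -0.001 -0.042  0.003]
.7,.6 [481.3 -33.5 121.2] [ 0.065  0.001  0.037 -0.001 -0.093  0.003]
.8,.65 [479.6 -27.9 111.1] [ 0.098  0.001  0.059 -0.001 -0.125  0.003]
.9,.7 [478.2 -23.4 100.4] [ 0.127  0.001  0.084 -0.    -0.156  0.003]
1,.75 [477.1 -19.9  89.3] [ 0.155  0.001  0.112 -0.    -0.188  0.003]
1.05,.75 [476.7 -18.4  83.6] [ 0.168  0.001  0.127 -0.    -0.188  0.003]
```

Emit:
move_arm(rows="0.019 0 0.007 0 -0.021 0 1;0.036 0 0.015 0 -0.042 0 1;0.053 0 0.024 0 -0.067 0 1;0.069 0 0.033 0 -0.093 0 1;0.086 0 0.044 0 -0.109 0 1;0.102 0 0.055 0 -0.125 0 1;0.117 0 0.068 0 -0.14 0 1;0.131 0 0.08 0 -0.156 0 1;0.145 0 0.094 0 -0.172 0 1;0.159 0 0.108 0 -0.188 0 1;0.159 0 0.108 0 -0.188 0 1")

```text
clock: 4.65
eef_pos: [476.6, -18.7, 89.7]
tool_rot: [-3.139, 0.748, 1.87]
force: [-3.8, 0.1, 0.7]
width: 40.3
gripper_force: 74.7
```

```bash
python3 arc.py 1.0,.75
```

```text
4.65 [476.6 -18.7  89.7] [-3.139  0.748  1.87 ] [-0.8   0.88  0.43  2.21  1.03  0.47 -1.2 ] [-3.8  0.1  0.7] 40.3 74.70573306083679
1.0,.75 [477.1 -19.9  89.3] [-0.002  0.001  0.004 -0.001 -0.002  0.001]
```

```bash
cat > cabt.py <<'E'
from h import *
from cell import *
import sys
s=read_state();q=np.load("q.npy")
c=Rn.from_euler('z',-q[2]).apply(s["eef_pos"]-[q[0],q[1],0])
print(s["clock"],"cab",c.round(1),s["tool_rot"].round(3),s["qpos"].round(2),s["force"].round(1),round(s["width"],1))
for a in sys.argv[1:]:
    x,y,z,l=map(float,a.split(","));print(a,rel(s,c2w(q,[x,y,z])[0],Rt(l,q[2])))
E
python3 cabt.py -280,0,150,.75 -280,0,200,.7 -214,0,180,.7 -214,0,140,.7 -214,0,110,.7 -214,0,78,.7
```

```text
4.65 cab [-2.222e+02 -2.000e-01  8.970e+01] [-3.139  0.748  1.87 ] [-0.8   0.88  0.43  2.21  1.03  0.47 -1.2 ] [-3.8  0.1  0.7] 40.3
-280,0,150,.75 [ 0.005  0.    -0.278 -0.001 -0.002  0.001]
-280,0,200,.7 [-0.109  0.    -0.401 -0.001  0.03   0.001]
-214,0,180,.7 [-0.225  0.    -0.202 -0.001  0.03   0.001]
-214,0,140,.7 [-0.134  0.    -0.104 -0.001  0.03   0.001]
-214,0,110,.7 [-0.066  0.001 -0.031 -0.001  0.03   0.001]
-214,0,78,.7 [ 0.007  0.001  0.047 -0.001  0.03   0.001]
```

Emit:
move_arm(rows="0 0 0 0 0 0 -1;0 0 0 0 0 0 -1;0 0 0 0 0 0 -1;0 0 -0.06 0 0 0 -1;0 0 -0.15 0 0 0 -1;0 0 -0.28 0 0 0 -1;0 0 -0.28 0 0 0 -1;-0.05 0 -0.35 0 0.02 0 1;-0.11 0 -0.4 0 0.03 0 1;-0.17 0 -0.3 0 0.03 0 1;-0.225 0 -0.202 0 0.03 0 1;-0.225 0 -0.202 0 0.03 0 1")

```text
clock: 5.65
eef_pos: [479.2, -33.9, 181.2]
tool_rot: [-3.142, 0.701, 1.857]
force: [-0.9, -0.7, -0.2]
width: 25.3
gripper_force: 0.0
```

```bash
python3 cabt.py -214,0,160,.7 -214,0,130,.7 -214,0,110,.7 -214,0,90,.7 -214,0,78,.7 -214,0,73,.7; python3 - <<'E'
from h import *
from cell import *
cv2.imwrite("pics/s1.png",np.hstack([cv2.resize(get_image("scene")["img"][75:225,165:315,::-1],None,fx=2.6,fy=2.6),cv2.resize(get_image("side")["img"][75:225,235:385,::-1],None,fx=2.6,fy=2.6)]))
E
```

```text
5.65 cab [-206.9   -2.1  181.2] [-3.142  0.701  1.857] [-0.7   0.64  0.36  2.19  0.9   0.64 -0.92] [-0.9 -0.7 -0.2] 25.3
-214,0,160,.7 [ 0.064  0.007  0.039 -0.004  0.001 -0.005]
-214,0,130,.7 [ 0.128  0.007  0.115 -0.004  0.001 -0.005]
-214,0,110,.7 [ 0.171  0.007  0.166 -0.004  0.001 -0.005]
-214,0,90,.7 [ 0.214  0.007  0.217 -0.004  0.001 -0.005]
-214,0,78,.7 [ 0.24   0.007  0.248 -0.004  0.001 -0.005]
-214,0,73,.7 [ 0.251  0.007  0.26  -0.004  0.001 -0.005]
```

View pics/s1.png

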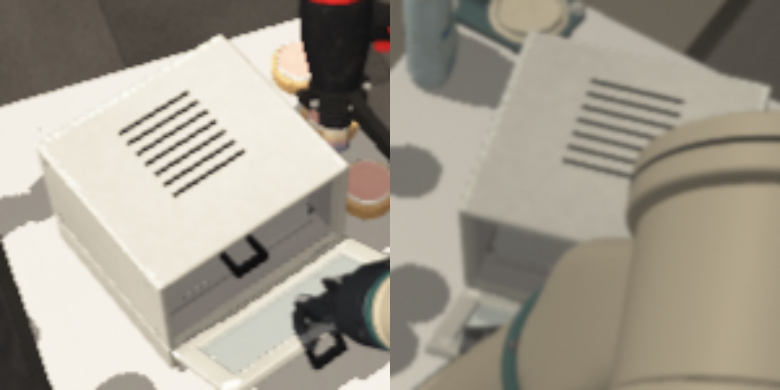

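The picture shows the door about 60° open, the tray pull inside, and the fingers above the door's inner face. I'll push it down now.

Emit:
move_arm(rows="0.064 0.007 0.04 0 0 -0.005 1;0.1 0.007 0.08 0 0 -0.005 1;0.128 0.007 0.115 0 0 -0.005 1;0.15 0.007 0.14 0 0 -0.005 1;0.171 0.007 0.166 0 0 -0.005 1;0.192 0.007 0.19 0 0 -0.005 1;0.203 0.007 0.204 0 0 -0.005 1;0.214 0.007 0.217 0 0 -0.005 1;0.225 0.007 0.23 0 0 -0.005 1;0.235 0.007 0.242 0 0 -0.005 1;0.24 0.007 0.248 0 0 -0.005 1;0.24 0.007 0.248 0 0 -0.005 1")

```text
clock: 6.75
eef_pos: [479.7, -19.8, 76.6]
tool_rot: [-3.135, 0.698, 1.877]
force: [-0.1, 0.3, -0.1]
width: 0.2
gripper_force: 0.0
```

```bash
python3 cabt.py -214,0,78,.7 -214,0,73,.7
```

```text
6.75 cab [-220.2    2.4   76.6] [-3.135  0.698  1.877] [-0.76  0.89  0.43  2.21  1.04  0.42 -1.18] [-0.1  0.3 -0.1] 0.2
-214,0,78,.7 [-0.019 -0.008  0.01  -0.    -0.001  0.005]
-214,0,73,.7 [-0.008 -0.008  0.022 -0.    -0.001  0.005]
```

Emit:
move_arm(rows="0.004 0 0.005 0 0 0 1;0.009 0 0.01 0 0 0 1;0.013 0 0.015 0 0 0 1;0.013 0 0.015 0 0 0 1")

```text
clock: 7.08
eef_pos: [479.9, -20.1, 75.0]
tool_rot: [-3.138, 0.704, 1.874]
force: [-9.8, 17.2, 40.5]
width: 0.1
gripper_force: 19.9
```

```bash
python3 cabt.py -220,0,120,.7 -210,0,165,.78 -170,0,165,.78 -103,0,98,.78
```

```text
7.0833 cab [-219.8    2.5   75. ] [-3.138  0.704  1.874] [-0.77  0.9   0.43  2.21  1.05  0.42 -1.2 ] [-9.8 17.2 40.5] 0.1
-220,0,120,.7 [-0.097 -0.009 -0.115  0.001  0.003  0.004]
-210,0,165,.78 [-0.219 -0.009 -0.207  0.001 -0.048  0.004]
-170,0,165,.78 [-0.321 -0.01  -0.121  0.001 -0.048  0.004]
-103,0,98,.78 [-0.346 -0.011  0.194  0.001 -0.048  0.004]
```

Emit:
move_arm(rows="-0.04 0 -0.05 0 0 0 1;-0.1 -0.009 -0.115 0 0 0.004 0;-0.22 -0.009 -0.207 0 -0.048 0.004 -1;-0.27 -0.01 -0.16 0 -0.048 0.004 -1;-0.32 -0.01 -0.12 0 -0.048 0.004 -1;-0.32 -0.01 -0.12 0 -0.048 0.004 -1;-0.32 -0.01 -0.12 0 -0.048 0.004 -1")

```text
clock: 7.67
eef_pos: [491.8, -69.3, 160.6]
tool_rot: [-3.141, 0.773, 1.866]
force: [-0.4, 0.3, -0.9]
width: 72.3
gripper_force: 0.0
```

```bash
python3 cabt.py -103,0,98,.78; python3 - <<'E'
from h import *
from cell import *
s=read_state();d=get_image("wrist");pickle.dump((s,d),open("w2.pkl","wb"));im=d["img"][:,:,::-1].copy()
T=np.eye(4);T[:3,:3]=Rn.from_euler('xyz',s["tool_rot"]).as_matrix();T[:3,3]=s["eef_pos"];T=T@d["T_tool_cam"]
q=np.load("q.npy")
for P,c in(([[-112,-21,106],[-112,21,106],[-78,-21,106],[-78,21,106]],(0,0,255)),([[-110,-118,60],[-110,118,60],[-237,118,60],[-237,-118,60]],(0,255,0))):
    for u in proj(d,c2w(q,P),T): cv2.drawMarker(im,tuple(int(round(x)) for x in u),c,0,9,1);print(u.round(1))
cv2.imwrite("pics/w2.png",im)
E
```

```text
7.6667 cab [-169.3   -0.4  160.6] [-3.141  0.773  1.866] [-0.71  0.74  0.45  2.21  1.04  0.56 -1.04] [-0.4  0.3 -0.9] 72.3
-103,0,98,.78 [-0.013  0.002  0.304 -0.001 -0.004 -0.001]
[254.9 224.4]
[314.  224.3]
[258.4 242.3]
[310.4 242.2]
[137.  173.1]
[431.8 172.8]
[537.1  19.5]
[32.4 20.2]
```

View pics/w2.png

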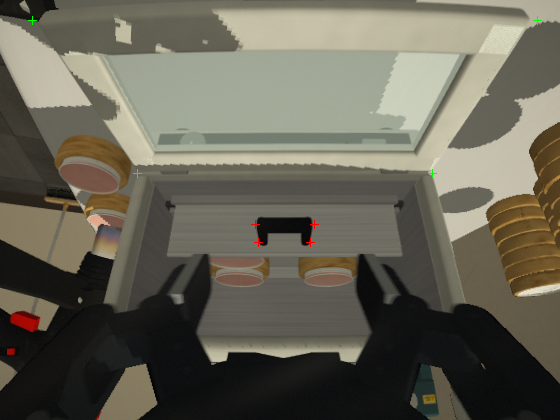

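The wrist view confirms the tray pull within about 3 px of the prediction (columns 256–311, rows 218–244). The door is down, and at least two tins show behind the tray front. I'll grip the tray pull.

Emit:
move_arm(rows="-0.006 0.002 0.1 0 -0.004 0 -1;-0.01 0.002 0.2 0 -0.004 0 -1;-0.013 0.002 0.26 0 -0.004 0 -1;-0.013 0.002 0.304 0 -0.004 0 -1;-0.013 0.002 0.304 0 -0.004 0 -1;-0.013 0.002 0.304 0 -0.004 0 1;-0.013 0.002 0.304 0 -0.004 0 1;-0.013 0.002 0.304 0 -0.004 0 1;-0.013 0.002 0.304 0 -0.004 0 1;-0.013 0.002 0.304 0 -0.004 0 1")

```text
clock: 8.55
eef_pos: [511.1, -130.6, 98.2]
tool_rot: [-3.141, 0.778, 1.869]
force: [-5.6, 5.7, 7.0]
width: 39.7
gripper_force: 59.0
```

```bash
python3 cabt.py -103,0,98,.78 -103,0,103,.82 -103,0,112,.85 -125,0,112,.85 -128,0,112,.85 -128,0,98,.82 
```

```text
8.55 cab [-1.051e+02  1.000e-01  9.820e+01] [-3.141  0.778  1.869] [-0.66  0.93  0.6   2.22  1.37  0.31 -1.34] [-5.6  5.7  7. ] 39.7
-103,0,98,.78 [-0.005 -0.     0.005  0.    -0.001  0.001]
-103,0,103,.82 [-0.016 -0.    -0.007  0.    -0.027  0.001]
-103,0,112,.85 [-0.037 -0.    -0.028  0.    -0.046  0.001]
-125,0,112,.85 [ 0.015 -0.    -0.079  0.    -0.046  0.001]
-128,0,112,.85 [ 0.022 -0.    -0.086  0.    -0.046  0.001]
-128,0,98,.82 [ 0.055 -0.    -0.053  0.    -0.027  0.001]
```

Emit:
move_arm(rows="-0.006 0 -0.006 0 -0.005 0 1;-0.012 0 -0.012 0 -0.01 0 1;-0.018 0 -0.018 0 -0.015 0 1;-0.024 0 -0.024 0 -0.02 0 1;-0.03 0 -0.03 0 -0.025 0 1;-0.033 0 -0.033 0 -0.025 0 1;-0.033 0 -0.033 0 -0.025 0 1")

```text
clock: 9.13
eef_pos: [511.4, -131.6, 111.4]
tool_rot: [-3.139, 0.818, 1.869]
force: [-3.9, -3.3, -4.8]
width: 39.8
gripper_force: 61.1
```

```bash
python3 cabt.py -103,0,112,.82 -130,0,112,.82 -130,0,98,.82 -225,0,98,.82
```

```text
9.1333 cab [-104.     0.2  111.4] [-3.139  0.818  1.869] [-0.68  0.93  0.61  2.22  1.34  0.35 -1.32] [-3.9 -3.3 -4.8] 39.8
-103,0,112,.82 [-0.004 -0.001  0.001 -0.    -0.002  0.001]
-130,0,112,.82 [ 0.058 -0.001 -0.065 -0.    -0.002  0.001]
-130,0,98,.82 [ 0.092 -0.    -0.033 -0.    -0.002  0.001]
-225,0,98,.82 [ 0.308 -0.    -0.264 -0.    -0.002  0.001]
```

Emit:
move_arm(rows="0.005 0 -0.006 0 0 0 1;0.012 0 -0.013 0 0 0 1;0.019 0 -0.021 0 0 0 1;0.026 0 -0.029 0 0 0 1;0.034 0 -0.037 0 0 0 1;0.042 0 -0.046 0 0 0 1;0.05 0 -0.055 0 0 0 1;0.056 0 -0.061 0 0 0 1;0.062 0 -0.066 0 0 0 1;0.062 0 -0.066 0 0 0 1")

```text
clock: 9.97
eef_pos: [503.4, -105.5, 111.2]
tool_rot: [-3.139, 0.818, 1.869]
force: [-4.3, -1.5, -5.7]
width: 39.5
gripper_force: 61.4
```

```bash
python3 cabt.py -130,0,112,.82 -130,0,98,.8 -160,0,98,.8 -190,0,98,.8 -215,0,98,.8 -228,0,98,.8
```

```text
9.9667 cab [-1.313e+02  1.000e-01  1.112e+02] [-3.139  0.818  1.869] [-0.72  0.91  0.57  2.22  1.25  0.4  -1.28] [-4.3 -1.5 -5.7] 39.5
-130,0,112,.82 [-0.005 -0.     0.001 -0.    -0.002  0.001]
-130,0,98,.8 [ 0.029 -0.     0.033 -0.001  0.011  0.001]
-160,0,98,.8 [ 0.097 -0.    -0.04  -0.001  0.011  0.001]
-190,0,98,.8 [ 0.166 -0.    -0.113 -0.001  0.011  0.001]
-215,0,98,.8 [ 0.223 -0.    -0.173 -0.001  0.011  0.001]
-228,0,98,.8 [ 0.252 -0.    -0.205 -0.001  0.011  0.001]
```

Emit:
move_arm(rows="0.008 0 0.008 0 0.003 0 1;0.016 0 0.017 0 0.006 0 1;0.024 0 0.025 0 0.009 0 1;0.031 0 0.032 0 0.011 0 1;0.031 0 0.032 0 0.011 0 1;0.045 0 0.016 0 0.011 0 1;0.065 0 -0.005 0 0.011 0 1;0.085 0 -0.026 0 0.011 0 1;0.105 0 -0.047 0 0.011 0 1;0.125 0 -0.068 0 0.011 0 1;0.145 0 -0.09 0 0.011 0 1;0.165 0 -0.111 0 0.011 0 1")

```text
clock: 10.97
eef_pos: [486.6, -50.8, 98.8]
tool_rot: [-3.14, 0.803, 1.868]
force: [-2.5, -4.2, -4.2]
width: 39.4
gripper_force: 61.5
```

```bash
python3 cabt.py -190,0,98,.8 -215,0,98,.8 -222,0,98,.8 -232,0,98,.8
```

```text
10.9667 cab [-188.5   -0.    98.8] [-3.14   0.803  1.868] [-0.78  0.91  0.48  2.22  1.12  0.47 -1.25] [-2.5 -4.2 -4.2] 39.4
-190,0,98,.8 [ 0.005  0.    -0.002 -0.001  0.002  0.   ]
-215,0,98,.8 [ 0.063 -0.    -0.062 -0.001  0.002  0.   ]
-222,0,98,.8 [ 0.079 -0.    -0.079 -0.001  0.002  0.   ]
-232,0,98,.8 [ 0.102 -0.    -0.103 -0.001  0.002  0.   ]
```

Emit:
move_arm(rows="0.02 0 -0.014 0 0 0 1;0.035 0 -0.03 0 0 0 1;0.05 0 -0.045 0 0 0 1;0.06 0 -0.056 0 0 0 1;0.068 0 -0.065 0 0 0 1;0.075 0 -0.072 0 0 0 1;0.08 0 -0.078 0 0 0 1;0.085 0 -0.083 0 0 0 1;0.089 0 -0.087 0 0 0 1;0.089 0 -0.087 0 0 0 1")

```text
clock: 11.8
eef_pos: [475.7, -15.4, 98.1]
tool_rot: [-3.14, 0.804, 1.868]
force: [-5.3, -1.5, 0.5]
width: 40.1
gripper_force: 62.0
```

```bash
python3 cabt.py -228,0,98,.8 -232,0,98,.8
```

```text
11.8 cab [-2.256e+02 -1.000e-01  9.810e+01] [-3.14   0.804  1.868] [-0.83  0.89  0.42  2.2   1.03  0.54 -1.23] [-5.3 -1.5  0.5] 40.1
-228,0,98,.8 [ 0.006  0.    -0.006 -0.001  0.002  0.   ]
-232,0,98,.8 [ 0.015  0.    -0.015 -0.001  0.002  0.   ]
```

Emit:
move_arm(rows="0.004 0 -0.004 0 0 0 1;0.008 0 -0.008 0 0 0 1;0.012 0 -0.012 0 0 0 1;0.016 0 -0.016 0 0 0 1;0.016 0 -0.016 0 0 0 1")

```text
clock: 12.22
eef_pos: [473.7, -9.1, 98.0]
tool_rot: [-3.14, 0.804, 1.868]
force: [-6.1, -2.7, 0.2]
width: 39.6
gripper_force: 62.0
```

```bash
python3 cabt.py
```

```text
12.2167 cab [-2.322e+02 -1.000e-01  9.800e+01] [-3.14   0.804  1.868] [-0.83  0.89  0.41  2.2   1.01  0.55 -1.23] [-6.1 -2.7  0.2] 39.6
```

Emit:
move_arm(rows="0.004 0 -0.004 0 0 0 1;0.008 0 -0.008 0 0 0 1;0.012 0 -0.012 0 0 0 1;0.016 0 -0.016 0 0 0 1;0.016 0 -0.016 0 0 0 1")

```text
clock: 12.63
eef_pos: [472.8, -6.2, 99.6]
tool_rot: [-3.139, 0.811, 1.865]
force: [3.1, -15.0, -6.4]
width: 39.2
gripper_force: 63.1
```

```bash
python3 cabt.py
```

```text
12.6333 cab [-2.352e+02 -2.000e-01  9.960e+01] [-3.139  0.811  1.865] [-0.84  0.89  0.4   2.19  1.    0.57 -1.22] [  3.1 -15.   -6.4] 39.2
```

Emit:
move_arm(rows="0.008 0 -0.003 0 0 0 1;0.012 0 -0.007 0 0 0 1;0.012 0 -0.007 0 0 0 1")

```text
clock: 12.88
eef_pos: [472.8, -6.2, 100.5]
tool_rot: [-3.14, 0.818, 1.862]
force: [11.1, -26.4, -8.9]
width: 39.5
gripper_force: 64.4
```

```bash
python3 cabt.py
```

```text
12.8833 cab [-2.353e+02 -2.000e-01  1.005e+02] [-3.14   0.818  1.862] [-0.84  0.89  0.4   2.19  0.99  0.58 -1.22] [ 11.1 -26.4  -8.9] 39.5
```

Emit:
move_arm(rows="-0.005 0 0.005 0 0 0 1;-0.01 0 0.01 0 0 0 1;-0.016 0 0.017 0 0 0 1;-0.016 0 0.017 0 0 0 1")

```text
clock: 13.22
eef_pos: [473.2, -7.1, 97.9]
tool_rot: [-3.14, 0.808, 1.866]
force: [-3.9, -3.9, 4.3]
width: 39.5
gripper_force: 67.3
```

```bash
python3 cabt.py
```

```text
13.2167 cab [-2.342e+02 -1.000e-01  9.790e+01] [-3.14   0.808  1.866] [-0.84  0.89  0.41  2.19  1.    0.56 -1.23] [-3.9 -3.9  4.3] 39.5
```

Emit:
move_arm(rows="0.004 0 -0.004 0 0 0 1;0.007 0 -0.007 0 0 0 1;0.007 0 -0.007 0 0 0 1;0.007 0 -0.007 0 0 0 -1;0.007 0 -0.007 0 0 0 -1;0.007 0 -0.007 0 0 0 -1;0.007 0 -0.007 0 0 0 -1;0.007 0 -0.05 0 0 0 -1;0.007 0 -0.15 0 0 0 -1;0.007 0 -0.28 0 0 0 -1;-0.1 0 -0.4 0 0 0 -1;-0.1 0 -0.4 0 0 0 -1")

```text
clock: 14.22
eef_pos: [455.9, 61.1, 204.9]
tool_rot: [3.133, 0.798, 1.865]
force: [0.3, 0.4, 0.6]
width: 85.3
gripper_force: 0.0
```

```bash
python3 cabt.py; python3 - <<'E'
from h import *
from cell import *
s=read_state();d=get_image("wrist");im=d["img"][:,:,::-1].copy()
T=np.eye(4);T[:3,:3]=Rn.from_euler('xyz',s["tool_rot"]).as_matrix();T[:3,3]=s["eef_pos"];T=T@d["T_tool_cam"]
q=np.load("q.npy");x=-130
for P,c in(([[-112+x,-21,106],[-112+x,21,106],[-78+x,-21,106],[-78+x,21,106]],(0,0,255)),([[-110,-118,60],[-110,118,60],[-237,118,60],[-237,-118,60]],(0,255,0))):
    for u in proj(d,c2w(q,P),T): cv2.drawMarker(im,tuple(int(round(x)) for x in u),c,0,9,1)
cv2.imwrite("pics/w3.png",im)
cv2.imwrite("pics/s3.png",np.hstack([cv2.resize(get_image("scene")["img"][75:295,165:385,::-1],None,fx=1.8,fy=1.8),cv2.resize(get_image("side")["img"][75:295,175:395,::-1],None,fx=1.8,fy=1.8)]))
E
```

```text
14.2167 cab [-304.5    3.3  204.9] [3.133 0.798 1.865] [-0.9   0.65  0.29  2.11  0.78  0.88 -0.99] [0.3 0.4 0.6] 85.3
```

View pics/w3.png

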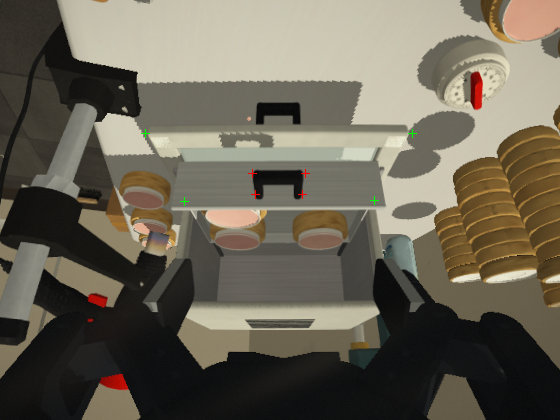

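View pics/s3.png

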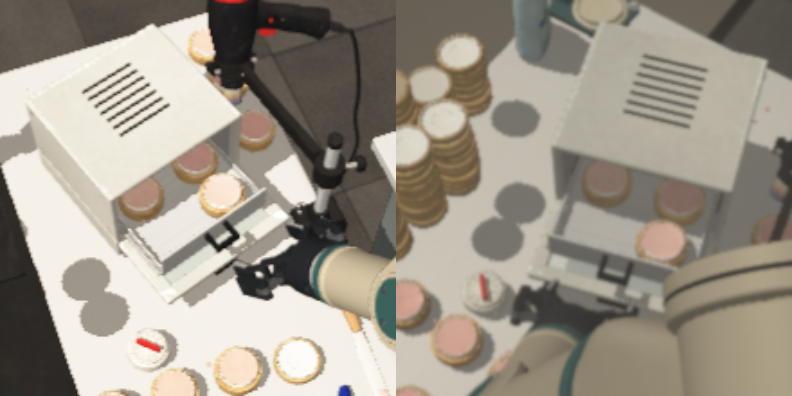

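```bash
python3 - <<'E'
from h import *
from cell import *
s=read_state();d=get_image("wrist")
T=np.eye(4);T[:3,:3]=Rn.from_euler('xyz',s["tool_rot"]).as_matrix();T[:3,3]=s["eef_pos"];T=T@d["T_tool_cam"]
q=np.load("q.npy")
for th in(1.4,1.45,1.5,1.57):print(th,proj(d,c2w(q,door(th,np.array([127,127,108,120]),np.array([0,12,46,46]),0)),T)[:,1].round(1))
g=cv2.cvtColor(d["img"],cv2.COLOR_RGB2GRAY);print(g[95:165,200].tolist());print(g[95:130,278].tolist())
E
```

```text
1.4 [155.5 142.7 120.4 113.1]
1.45 [148.7 136.5 117.  109.1]
1.5 [142.3 130.8 113.9 105.5]
1.57 [133.9 123.3 110.3 101.2]
[106, 105, 106, 106, 106, 106, 107, 107, 106, 107, 107, 107, 106, 107, 106, 106, 106, 108, 106, 106, 107, 106, 106, 105, 106, 107, 106, 107, 106, 106, 106, 105, 119, 118, 119, 119, 122, 122, 148, 172, 187, 193, 200, 199, 200, 200, 200, 200, 199, 199, 199, 197, 198, 191, 169, 171, 170, 170, 171, 172, 172, 172, 170, 171, 171, 170, 171, 151, 120, 113]
[106, 105, 106, 106, 106, 106, 105, 106, 55, 13, 11, 11, 12, 14, 12, 10, 10, 9, 9, 11, 17, 53, 107, 107, 107, 107, 106, 107, 107, 106, 104, 110, 118, 117, 119]
```

Everything checks out:
- **Door:** its edge is at row 133.5, which matches level (133.9 predicted).
- **Tray:** its pull matches about 130 mm out, and the tray is level.
- **Tins and table:** all three tins are standing, and the timer and lid haven't been disturbed.
- **Arm:** it is clear of everything.

I'll hand the job in.

```bash
python3 -c "
from cell import *
print(finish_job())"
```

```text
the job is handed in; nothing more can be done
None
```

I handed the job in after about 14 s of the 50 s allowed: the door is down level, the tray is drawn out about 130 mm to its stop and sitting level, all three tins are standing, the table things I could see in the last pictures look undisturbed, and the arm is clear; no verdict was returned.

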